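# Switch off the console grip and stow it

## Task

The blue console grip is still switched on and is held under the sprung steel clip on the little shelf: draw it out by its black tail, lay it flat on the green mat with the switch upwards and let go, then flip the orange switch bat over towards the tail so that it snaps to off while the grip lies on the mat. Then take the grip up again, this time round its blue body, and lay it lengthwise and flat, switch upwards, in the wide empty lane of the grey cartridge tray. Set it down each time without dropping it, and leave the red mug, the white figurine and the stylus where they are.

Things in the scene. Friction and masses are not known exactly. Their poses are not given: they have to be found in the camera images.
- grip: Loose console grip, 260 g: blue body 96 x 44 x 28 mm (x, y, z) and a black tail 20 mm wide and high on its -x end. Origin: centre of the body's underside; z up out of the switch face. Body x -48 to +48 mm; tail x -84 to -48, z 4 to 24 mm. Starts flat on the shelf, switch up, tail projecting past the shelf's front edge towards the robot. A green stripe marks the ON (+x) end.
- tail_mid (a point): Middle of the tail of the grip, 67 mm from the grip's origin towards -x, 14 mm above its underside.
- bat_pivot (a point): Pivot of the switch bat, on the top face of the grip (28 mm above its underside), 18 mm from its origin towards +x.
- bat_tip (a point): Top end of the orange switch bat: a round-ended rod 7 mm in diameter, 20.5 mm from pivot to tip.
- bat (a joint): Switch bat angle in rad: 0 = ON, leaning 0.42 rad to the grip's +x (away from the tail); 0.42 = upright; 0.84 = OFF, leaning 0.42 rad towards the tail. Sprung over centre: about 0.5 N at the tip moves it, less nearer upright; once past upright it snaps to the other side by itself in about 0.2 s. Starts ON.
- riser: Small fixed plywood shelf: board 150 (x) x 220 (y) x 18 mm, its top 60 mm above the desk, on two side panels. Origin: centre of its footprint on the desk; -x is its front edge, towards the robot. The steel clip stands on it in the middle.
- mat: Green mat fixed to the desk, 220 (x) x 160 (y) x 3 mm. Origin: centre of its underside; top at 3 mm.
- tray: Grey tray fixed to the desk, 198 (x) x 162 (y) mm, walls 4 mm thick and 17 mm high over the desk, floor 5 mm thick. A wall along x parts it into a wide empty lane (-y side) and a narrow lane with four small cartridges (+y side). Origin: centre of its underside.
- tray_lane (a point): Centre of the wide lane on its floor, 5 mm above the desk. The lane measures 190 mm along the tray's x and 100 mm along y, inside its walls; axes as the tray. The grip may lie with its tail to either end.
- mug: Red ceramic mug standing upside down on the desk, 82 mm in diameter, 92 mm high, handle to its +y (67 mm from the axis). Origin: centre of its underside. Leave alone.
- figurine: White acrylic figurine, 38 mm base, 66 mm high, standing on one end of the shelf beside the clip. Origin: centre of its base. Leave alone.
- stylus: Aluminium screwdriver-shaped stylus lying on the desk between the robot and the shelf, 111 mm long, 16 mm thick. Origin: under its middle, long axis x. Leave alone.
- clip_front (a point): Front end of the sprung steel clip, 2 mm above the grip's top. Two prongs reach here from a post 65 mm behind (up to 106 mm over the desk); a strap over the bat joins them, 16 mm behind, up to 118 mm over the desk. The prongs press the grip down with about 3 N; it comes free when drawn 60 mm straight along the riser's -x.
Mind the look-alikes: they are no part of the job. Of the things like the grip, leave any that is pink or turquoise; of the rest the smaller one is meant.

How it is judged:
By the outcome, as a careful person would: the job done as asked, in the order asked, and still so for the second after the job is handed in, with the robot touching nothing.
It also fails if it takes over 67 s, if anything falls off the work surface, if the arm or the gripper's body presses on something with over 40 N, if the wrist force passes 120 N, or if a joint passes its speed limit or range.

## Robot

A 6-joint arm with a two-finger parallel gripper is mounted at the origin on the work surface. World frame = base frame: x ahead of the robot, y to its left, z up, the work surface at z = 0. Lengths are in mm, angles in rad, forces in N, time in s.
With the tool pointing down it reaches from about 350 to 975 mm from the base axis. Payload 17.4 kg.
Tool frame: the origin (TCP) lies midway between the tips of the shut fingers; the grasp point (between the pads) lies 19 mm behind it (hold_point_z is the distance from the TCP to the grasp point, in mm); z points along the fingers, y is the line along which they close (so a half turn about z gives the same grasp; the last joint's range is limited). The gripper opens to 85 mm and grips with 20 to 120 N. Pads are 22 mm wide; open, the fingers measure 114 mm over their backs; the gripper's body (76 mm by 85 mm) begins 54 mm behind the grasp point. The pads swing forward as they close: fully open they stand 13 mm farther back than shut.
Start: joints at [-1.215, 0.116, 1.442, -0, 1.584, -0.038], TCP at [258.989, -623.343, 231.303] pointing down, gripper open.
Joint ranges: [-2.83, 2.83], [-0.83, 2.19], [0.07, 2.5], [-1.14, 4.28], [0.01, 3], [-2.97, 2.97]. Speed limits (rad/s): [1.89, 1.89, 2.22, 3.14, 3.14, 3.14].

## Interface

Orientations are given as [roll, pitch, yaw] about the fixed x, y, z axes, in that order (R = Rz(yaw) Ry(pitch) Rx(roll)).
In Python, from station import sense, get_image, job_done, hold_point_z gives the robot as it stands.
- The arm moves only by the shell command python3 -m inch 'ROWS' [FORCE]. ROWS is JSON, one flat list of numbers, 7 for each row, row after row: the shift along the tool's x, y, z as a fraction of full scale, then the turn, a rotation vector about the tool's x, y, z as a fraction of full scale, then the closure, from -1 (fully open) to 1 (shut). A call has 1 to 20 rows; each row shifts and turns the commanded pose from where the row before left it, along the tool's axes as they then stand; what a row does not reach is not made up. Full scale, the value 1, is 0.025 m for a shift and 0.08 rad for a turn. A row lasts 1/12 s, in which the tool goes at most 41.7 mm and 7.16 degrees, less where a joint would pass 70% of its speed; a pose out of reach is approached as far as the arm can. A call with a number of a shift or a turn outside -1 to 1 is refused whole. A call with a gripper value outside its range is refused whole. The fingers move at their own pace and stop on an object; FORCE is the grip in N (left out, the last holds). Time passes only in rows, so rows that do not move let the fingers close. It gives the time, the measured TCP pose, the force, the opening and the grip force at its end, in the units of the state.
- sense(): the state, without advancing time (a new reading comes with each control period).
- get_image(name): name is "scene" or "top" or "wrist"; returns a dict with "pixels" (384x512x3 uint8, red, green, blue), "camera_matrix" (3x3 intrinsics, pixels), "T" (4x4, takes a point from camera to world coordinates). Camera axes: x right, y up, looking along -z (the intrinsics and any distortion apply to the point x, -y, -z); pixel columns grow to the right and rows downward; lengths in mm; the calibration is good to about 2 mm. A picture is of the moment at which its call begins. There is no depth.
- job_done(): hands the job in; it is judged then, once.
The state is a dict: "time_s": time; "joint_pos": joint angles; "qvel": joint speeds; "effort": joint torques, N m; "position": TCP position; "tcp_rot": TCP orientation; "ft_force": force on the tool from outside, world axes, zero at the start; "ft_torque": the same for the moment, N m; "finger_gap": finger opening in mm; "grip_force": force on a finger pad.
Only numpy, scipy, OpenCV 4.12 (cv2) and the standard library are available. Lean on these libraries where they do the work, as an engineer would, in place of code of your own. Each camera call takes 0.05 s, during which the arm holds its last target. There are 200 camera calls.

## Working session

There is one attempt and no reset: what is moved stays moved. The work goes in short steps, Python scripts to look and compute and a shell command to move; the robot and the scene stay as the last step left them, time stands still between calls to the robot, and variables do not carry over. Pictures are saved under pics/ and viewed, at most 10 in all, crops included, and the job is handed in when it is done.

```bash
ls; mkdir -p pics; python3 - <<'E'
from station import *
import cv2,numpy as np
s=sense();print(s['time_s'],s['position'],s['tcp_rot'],s['finger_gap'],hold_point_z)
for n in('scene','top'):
    d=get_image(n);np.savez(f'pics/{n}0.npz',**d);cv2.imwrite(f'pics/{n}0.png',d['pixels'][:,:,::-1]);print(n,d['T'].round(3).tolist(),d['camera_matrix'].tolist(),[k for k in d])
a=cv2.imread('pics/scene0.png');b=cv2.imread('pics/top0.png')
cv2.imwrite('pics/both.png',cv2.resize(np.vstack([a,b]),None,fx=.78,fy=.78))
E
```

```text
pics
0.0 [ 258.91935076 -623.16839677  230.58795756] [-3.14047522e+00 -4.82334446e-05  3.93779972e-01] 85.12610489757833 18.700000000000003
scene [[-0.195, -0.794, 0.576, 1121.134], [0.981, -0.153, 0.12, 144.778], [-0.007, 0.589, 0.808, 1029.832], [0.0, 0.0, 0.0, 1.0]] [[445.36907618283925, 0.0, 248.8329057614084], [0.0, 445.36907618283925, 185.6165356507733], [0.0, 0.0, 1.0]] ['pixels', 'camera_matrix', 'T']
top [[-0.013, 0.99, -0.139, 293.586], [-1.0, -0.015, -0.013, -11.722], [-0.015, 0.139, 0.99, 1413.577], [0.0, 0.0, 0.0, 1.0]] [[438.1179836838247, 0.0, 254.11234046003656], [0.0, 438.1179836838247, 192.12310444099154], [0.0, 0.0, 1.0]] ['pixels', 'camera_matrix', 'T']
```

View pics/top0.png

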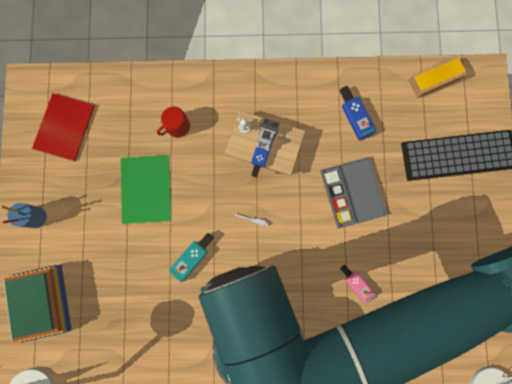

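View pics/scene0.png

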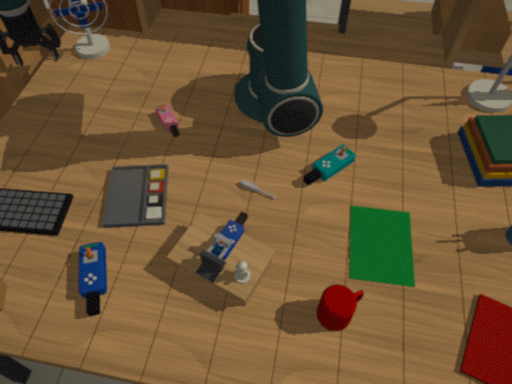

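The top picture shows three grip-like things in the running besides the turquoise one (190,258) and the pink one (358,285). They are the blue grip on the shelf at (264,150) and a blue one on the desk at (356,115). The shelf one is under the clip and looks smaller, so it fits. I'll confirm this in a crop and measure.

```bash
cat > h.py <<'E'
import numpy as np,cv2
from station import *
def load(n):
    return dict(np.load(n))
def ray(d,u,v):
    K=d['camera_matrix'];T=d['T']
    r=np.linalg.inv(K)@[u,v,1]; r=T[:3,:3]@np.array([r[0],-r[1],-r[2]]); return T[:3,3],r
def onz(d,u,v,z):
    o,r=ray(d,u,v); return o+r*(z-o[2])/r[2]
def proj(d,p):
    T=d['T'];c=T[:3,:3].T@(np.array(p)-T[:3,3]);q=d['camera_matrix']@[c[0],-c[1],-c[2]];return q[:2]/q[2]
def blobs(d,lo,hi,amin=30):
    h=cv2.cvtColor(d['pixels'],cv2.COLOR_RGB2HSV);m=cv2.inRange(h,np.array(lo),np.array(hi))
    n,l,s,c=cv2.connectedComponentsWithStats(m)
    return [(s[i,4],c[i].round(1),cv2.minAreaRect(np.argwhere(l==i)[:,::-1].astype(np.float32)),l==i) for i in range(1,n) if s[i,4]>=amin]
def snap(n,f):
    d=get_image(n);np.savez(f'pics/{f}.npz',**d);cv2.imwrite(f'pics/{f}.png',d['pixels'][:,:,::-1]);return d
E
python3 - <<'E'
from h import *
for n in('top','scene'):
    d=load(f'pics/{n}0.npz');print(n)
    for nm,lo,hi,z in(('blue',(105,150,80),(125,255,255),None),('green',(55,150,60),(70,255,255),3),('grey',(100,10,50),(125,90,140),5)):
        for b in blobs(d,lo,hi,60):
            zz=z if z is not None else (88 if (n=='top' and b[1][0]<300) or (n=='scene' and b[1][0]>150) else 28)
            P=np.array([onz(d,*c,zz)[:2] for c in cv2.boxPoints(b[2])]).round(0)
            if P.min()<-900 : continue
            print(nm,b[0],b[1],onz(d,*b[1],zz)[:2].round(0),P.tolist(), 'sides',[np.linalg.norm(P[i]-P[i+1]).round() for i in(0,1)])
a=cv2.imread('pics/top0.png')[90:190,215:385];b=cv2.imread('pics/scene0.png')[195:315,70:285]
cv2.imwrite('pics/crop1.png',np.vstack([cv2.resize(a,(600,353),interpolation=2)[:,:],cv2.resize(b,(600,240+95-100),interpolation=2)]))
E
```

```text
top
blue 454 [356.7 116.8] [ 731. -332.] [[775.0, -285.0], [802.0, -339.0], [683.0, -390.0], [657.0, -336.0]] sides [np.float64(60.0), np.float64(129.0)]
blue 139 [259.8 156.2] [592. -14.] [[573.0, 12.0], [621.0, -5.0], [609.0, -39.0], [561.0, -22.0]] sides [np.float64(51.0), np.float64(36.0)]
green 2954 [145.3 189. ] [508. 362.] [[614.0, 446.0], [618.0, 291.0], [404.0, 281.0], [400.0, 432.0]] sides [np.float64(155.0), np.float64(214.0)]
grey 302 [ 36.  216.9] [421. 715.] [[395.0, 753.0], [462.0, 735.0], [444.0, 677.0], [377.0, 695.0]] sides [np.float64(69.0), np.float64(61.0)]
scene
blue 192 [232.8 231.4] [593.  -7.] [[602.0, -35.0], [557.0, -21.0], [577.0, 19.0], [621.0, 4.0]] sides [np.float64(47.0), np.float64(45.0)]
blue 817 [ 93.4 272.1] [ 736. -326.] [[667.0, -395.0], [654.0, -329.0], [781.0, -278.0], [793.0, -339.0]] sides [np.float64(67.0), np.float64(137.0)]
green 4396 [380.7 246.1] [515. 365.] [[405.0, 279.0], [372.0, 449.0], [608.0, 445.0], [638.0, 294.0]] sides [np.float64(173.0), np.float64(236.0)]
```

View pics/crop1.png

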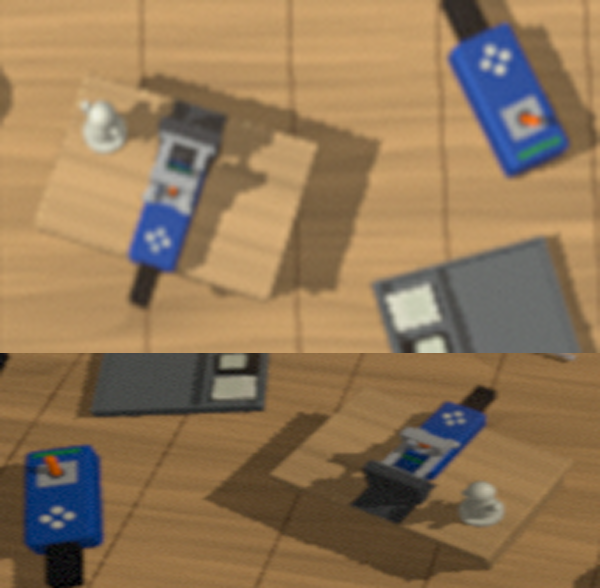

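The crop confirms it. The meant grip is on the shelf under the clip, with its body in top pixels around (260,156) and its tail at (256,171). The other blue one is clearly larger, about 60 mm wide. Next I'll measure the shelf's front edge, the tail, the mat and the tray.

```bash
python3 - <<'E'
from h import *
t=load('pics/top0.npz');s=load('pics/scene0.npz')
f=lambda x,y:(215+x*170/600,90+y*100/353)
F=[onz(t,*f(*p),60)[:2] for p in((37,225),(270,298),(318,143),(90,80))]
for i in range(4): 
    e=F[(i+1)%4]-F[i];print('riser',F[i].round(),np.linalg.norm(e).round(),np.degrees(np.arctan2(e[1],e[0])).round(1))
# tail dark blobs
for n,d,roi in(('top',t,(240,270,160,182)),('scene',s,(228,256,206,232))):
    h=cv2.cvtColor(d['pixels'],cv2.COLOR_RGB2HSV);m=(h[:,:,2]<55).astype(np.uint8)
    k=np.zeros_like(m);k[roi[2]:roi[3],roi[0]:roi[1]]=1;m&=k
    p=np.argwhere(m)[:,::-1];c=p.mean(0);print(n,'tail',len(p),c.round(1),onz(d,*c,80).round(),cv2.minAreaRect(p.astype(np.float32)))
# body: front + far
for n,d in(('top',t),('scene',s)):
    for nm,lo,hi,z in (('mat',(55,150,60),(70,255,255),3),):
        b=max(blobs(d,lo,hi,500),key=lambda q:q[0]);c,_=cv2.findContours(b[3].astype(np.uint8),0,1)
        q=cv2.approxPolyDP(c[0],8,True)[:,0];P=np.array([onz(d,*x,z)[:2] for x in q]);print(nm,q.tolist(),P.round().tolist(),P.mean(0))
P=np.array([onz(t,*x,17)[:2] for x in((321,170),(374,157),(388,213),(340,228))]);print('tray',P.round().tolist(),P.mean(0))
h=t['pixels'][150:235,315:395];g=(abs(h.astype(int)-[75,82,90]).sum(2)<60).astype(np.uint8)
print(h[30,50],h[40,55]); m=(np.ptp(h.astype(int),axis=2)<30).astype(np.uint8)
c,_=cv2.findContours(m,0,1);c=max(c,key=cv2.contourArea);q=cv2.boxPoints(cv2.minAreaRect(c))+[315,150];P=np.array([onz(t,*x,17)[:2] for x in q]);print('tray',q.round(),P.round().tolist(),P.mean(0))
E
```

```text
riser [608.  94.] 218.0 -108.6
riser [ 538. -112.] 149.0 -18.3
riser [ 679. -159.] 214.0 73.0
riser [741.  46.] 142.0 160.0
top tail 25 [255.4 170.1] [550.   0.  80.] ((255.30001831054688, 170.09999084472656), (3.1622776985168457, 9.486830711364746), 18.434947967529297)
scene tail 78 [241.3 218.1] [547.   4.  80.] ((241.30003356933594, 217.90000915527344), (7.602630615234375, 10.28591251373291), 26.56505012512207)
mat [[167, 156], [122, 159], [123, 222], [169, 219]] [[617.0, 292.0], [609.0, 441.0], [401.0, 432.0], [408.0, 283.0]] [508.60296166 361.77039875]
mat [[352, 206], [350, 277], [413, 285], [408, 213]] [[404.0, 284.0], [616.0, 292.0], [608.0, 445.0], [398.0, 435.0]] [506.38788916 364.23570689]
tray [[559.0, -211.0], [599.0, -384.0], [416.0, -419.0], [371.0, -265.0]] [ 486.20729664 -319.96833687]
[107 110 108] [106 108 106]
tray [[320. 170.]
 [370. 155.]
 [387. 214.]
 [338. 229.]] [[559.0, -209.0], [605.0, -371.0], [412.0, -417.0], [368.0, -257.0]] [ 486.11801552 -313.48270575]
```

```bash
cat > go.py <<'E'
import sys
from h import *
from scipy.spatial.transform import Rotation as R
s=sense();x,y,z,yaw=map(float,sys.argv[1:5])
A=R.from_euler('xyz',s['tcp_rot']);B=R.from_euler('xyz',[np.pi,0,yaw])
d=np.array([x,y,z])-s['position']
print('pos',s['position'].round(1),'rot',s['tcp_rot'].round(3),'gap',s['finger_gap'].round(1))
print('shift units first',(A.inv().apply(d)/25).round(2),'then turn units',((A.inv()*B).as_rotvec()/.08).round(2))
print('shift if turned first',(B.inv().apply(d)/25).round(2))
E
python3 -m inch '[1,-0.92,0.03,0,0,0,-1, 1,-0.92,0.03,0,0,0,-1, 1,-0.92,0.03,0,0,0,-1, 1,-0.92,0.03,0,0,0,-1, 1,-0.92,0.03,0,0,0,-1, 1,-0.92,0.03,0,0,0,-1, 1,-0.92,0.03,0,0,0,-1, 1,-0.92,0.03,0,0,0,-1, 1,-0.92,0.03,0,0,0,-1, 1,-0.92,0.03,0,0,0,-1, 1,-0.92,0.03,0,0,0,-1, 1,-0.92,0.03,0,0,0,-1, 1,-0.92,0.03,0,0,0,-1, 1,-0.92,0.03,0,0,0,-1, 1,-0.92,0.03,0,0,0,-1, 1,-0.92,0.03,0,0,0,-1, 1,-0.92,0.03,0,0,0,-1, 1,-0.92,0.03,0,0,0,-1, 1,-0.92,0.03,0,0,0,-1, 1,-0.92,0.03,0,0,0,-1]'
python3 -m inch '[0,0,0,0,0,0.99,-1, 0,0,0,0,0,0.99,-1, 0,0,0,0,0,0.99,-1, 0,0,0,0,0,0.99,-1, 0,0,0,0,0,0.99,-1, 0,0,0,0,0,0.99,-1, 0,0,0,0,0,0.99,-1, 0,0,0,0,0,0.99,-1, 0,0,0,0,0,0.99,-1, 0,0,0,0,0,0,-1]'
python3 go.py 550 1 200 -0.32
python3 - <<'E'
from h import *
d=snap('wrist','w1');print(d['T'].round(2).tolist())
E
```

```text
time_s: 1.77
position: [544.5, -4.9, 216.1]
tcp_rot: [-3.142, 0.0, 0.394]
ft_force: [0.3, -0.6, 0.0]
finger_gap: 85.4
grip_force: 0.0
time_s: 2.6
position: [544.1, -6.7, 216.0]
tcp_rot: [3.141, 0.0, -0.323]
ft_force: [-0.3, -0.6, 0.1]
finger_gap: 85.5
grip_force: 0.0
[[-0.32, 0.9, 0.31, 623.95], [-0.95, -0.3, -0.1, -34.02], [-0.0, -0.33, 0.95, 358.3], [0.0, 0.0, 0.0, 1.0]]Traceback (most recent call last):
  File "go.py", line 7, in <module>
    print('pos',s['position'].round(1),'rot',s['tcp_rot'].round(3),'gap',s['finger_gap'].round(1))
                                                                         ^^^^^^^^^^^^^^^^^^^^^
AttributeError: 'float' object has no attribute 'round'
```

```bash
sed -i "s/s\['finger_gap'\].round(1)/round(s['finger_gap'],1)/" go.py
```

```text
(no output)
```

View pics/w1.png

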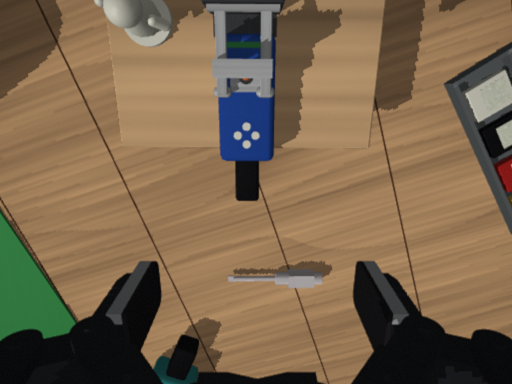

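The wrist view shows the tail at columns 236–258, rows 161–200, the body's front edge at row 160 over columns 220–273, and the shelf's front edge near rows 145–149.

```bash
python3 - <<'E'
from h import *
d=load('pics/w1.npz')
for n,u,v,z in(('bodyL',220.5,159,88),('bodyR',273.5,159,88),('bodyL2',219,97,88),('bodyR2',274,97,88),('tailend',247,199.5,84),('tailroot',247,161,84),('edgeL',122,145,60),('edgeR',369,150,60)):
    print(n,onz(d,u,v,z).round(1))
a,b=onz(d,220.5,159,88),onz(d,273.5,159,88);e=b-a;print(np.linalg.norm(e),np.degrees(np.arctan2(e[1],e[0]))+90)
e=onz(d,369,150,60)-onz(d,122,145,60);print(np.linalg.norm(e),np.degrees(np.arctan2(e[1],e[0]))+90)
e=onz(d,246.5,97,88)-onz(d,247,199.5,84);print(np.degrees(np.arctan2(e[1],e[0])))
E
```

```text
bodyL [573.3  13.9  88. ]
bodyR [559.7 -26.8  88. ]
bodyL2 [619.1  -1.9  88. ]
bodyR2 [605.7 -41.8  88. ]
tailend [532.1   5.5  84. ]
tailroot [564.   -5.5  84. ]
edgeL [607.4  97.   60. ]
edgeR [ 533.9 -109.    60. ]
43.007466612685405 -18.462649830599588
218.7327933161247 -19.63476958264522
-18.813977273605243
```

```bash
python3 go.py 548 0 65 -0.33
```

```text
pos [544.1  -6.7 216. ] rot [ 3.142  0.    -0.318] gap 85.3
shift units first [ 0.07 -0.3   6.04] then turn units [0.   0.01 0.15]
shift if turned first [ 0.06 -0.3   6.04]
```

```bash
python3 -m inch '[0.06,-0.3,0.6,0,0,0.12,-0.5, 0,0,0.8,0,0,0,-0.3, 0,0,1,0,0,0,-0.2, 0,0,1,0,0,0,-0.2, 0,0,1,0,0,0,-0.2, 0,0,0.8,0,0,0,-0.2, 0,0,0.5,0,0,0,-0.2, 0,0,0.3,0,0,0,-0.2, 0,0,0,0,0,0,-0.2, 0,0,0,0,0,0,-0.2]' 
python3 -m inch '[0,0,0,0,0,0,1, 0,0,0,0,0,0,1, 0,0,0,0,0,0,1, 0,0,0,0,0,0,1, 0,0,0,0,0,0,1, 0,0,0,0,0,0,1, 0,0,0,0,0,0,1, 0,0,0,0,0,0,1]' 90
```

```text
time_s: 3.48
position: [548.3, -0.1, 67.0]
tcp_rot: [-3.141, -0.001, -0.328]
ft_force: [-0.1, -0.2, 0.0]
finger_gap: 51.3
grip_force: 0.0
time_s: 4.15
position: [548.6, 0.1, 67.7]
tcp_rot: [-3.141, -0.002, -0.328]
ft_force: [-1.7, 2.0, 7.3]
finger_gap: 17.8
grip_force: 88.2
```

```bash
python3 -m inch '[-0.2,0,0,0,0,0,1, -0.4,0,0,0,0,0,1, -0.4,0,0,0,0,0,1, -0.4,0,0,0,0,0,1, -0.4,0,0,0,0,0,1, -0.4,0,0,0,0,0,1, -0.4,0,0,0,0,0,1, -0.4,0,0,0,0,0,1, 0,0,0,0,0,0,1]'
python3 - <<'E'
from h import *
print(sense()['ft_torque']);snap('wrist','w2');snap('scene','s2')
a=cv2.imread('pics/w2.png');b=cv2.imread('pics/s2.png')[180:330,150:350];cv2.imwrite('pics/w2s.png',np.vstack([cv2.resize(a,(400,300)),cv2.resize(b,(400,300))]))
E
```

```text
time_s: 4.9
position: [475.5, 24.7, 66.5]
tcp_rot: [-3.141, 0.0, -0.328]
ft_force: [-4.8, 1.5, 4.1]
finger_gap: 18.1
grip_force: 88.6
[ 0.03820209  0.21469254 -0.06050451]
```

View pics/w2s.png

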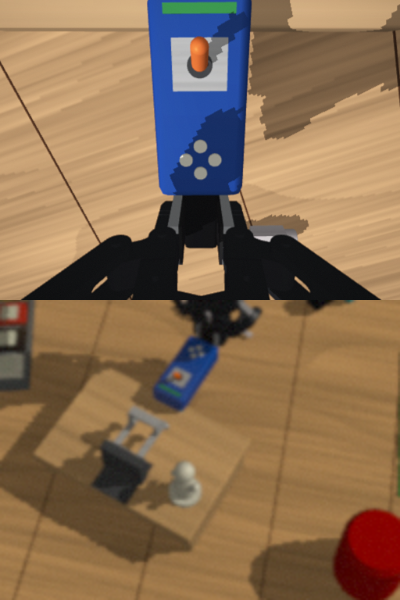

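The wrist crop shows the grip free of the clip, switch up, bat still ON (leaning to the green stripe) and held by the tail. The scene crop shows the figurine standing undisturbed. Now I'll lift it and carry it to the mat.

```bash
python3 -m inch '[-0.2,0,-0.4,0,0,0,1, -0.2,0,-0.7,0,0,0,1, -0.2,-0.3,-0.7,0,0,0,1, -0.36,-0.6,-0.4,0,0,0,1, -0.36,-0.96,0,0,0,0,1, -0.36,-0.96,0,0,0,0,1, -0.36,-0.96,0,0,0,0,1, -0.36,-0.96,0,0,0,0,1, -0.36,-0.96,0,0,0,0,1, -0.36,-0.96,0,0,0,0,1, -0.36,-0.96,0,0,0,0,1, -0.36,-0.96,0,0,0,0,1, -0.36,-0.96,0,0,0,0,1, -0.3,-0.96,0,0,0,0,1, -0.3,-0.8,0,0,0,0,1, 0,-0.5,0,0,0,0,1, 0,-0.3,0,0,0,0,1, 0,0,0,0,0,-0.5,1, 0,0,0,0,0,-0.7,1, 0,0,0,0,0,-0.8,1]'
python3 -m inch '[0,0,0,0,0,-0.9,1, 0,0,0,0,0,-0.8,1, 0,0,0,0,0,-0.6,1, 0,0,0,0,0,-0.3,1, 0,0,0,0,0,0,1, 0,0,0,0,0,0,1]'; python3 go.py 459 361 30 0.04
python3 - <<'E'
from h import *
print(sense()['ft_torque'],sense()['ft_force']);d=snap('wrist','w3');s=snap('scene','s3')
a=cv2.imread('pics/w3.png');b=cv2.imread('pics/s3.png')[150:300,280:480];cv2.imwrite('pics/w3s.png',np.vstack([cv2.resize(a,(400,300)),cv2.resize(b,(400,300))]))
E
```

```text
time_s: 6.67
position: [461.3, 348.5, 121.1]
tcp_rot: [3.141, 0.001, -0.167]
ft_force: [-0.5, -0.9, -2.8]
finger_gap: 17.8
grip_force: 88.2
time_s: 7.17
position: [461.2, 348.8, 121.3]
tcp_rot: [3.141, 0.0, 0.037]
ft_force: [-0.2, 0.3, -3.0]
finger_gap: 17.3
grip_force: 88.3
pos [461.2 348.8 121.3] rot [3.141 0.    0.037] gap 17.3
shift units first [-0.07 -0.49  3.65] then turn units [ 0.    0.   -0.03]
shift if turned first [-0.07 -0.49  3.65]
[ 0.01767338  0.20129881 -0.01760964] [-0.16796568  0.25022648 -3.00663476]
```

View pics/w3s.png

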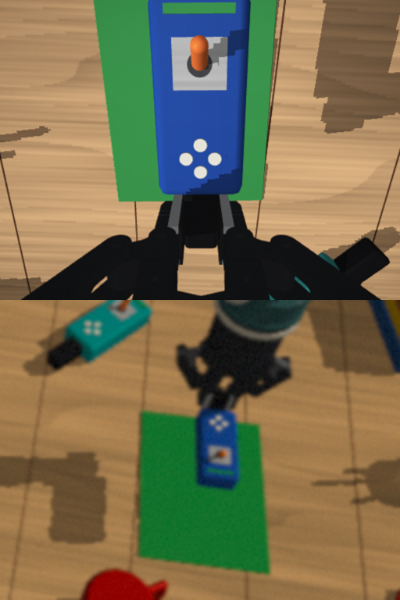

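The crops show the grip held level over the mat, bat still ON. Lowering it gently.

```bash
python3 -m inch '[-0.07,-0.49,0.4,0,0,0,1, 0,0,0.7,0,0,0,1, 0,0,0.9,0,0,0,1, 0,0,0.8,0,0,0,1, 0,0,0.6,0,0,0,1, 0,0,0.4,0,0,0,1, 0,0,0.2,0,0,0,1, 0,0,0.1,0,0,0,1, 0,0,0.08,0,0,0,1, 0,0,0,0,0,0,1]'
```

```text
time_s: 8.1
position: [459.0, 361.6, 17.2]
tcp_rot: [-3.141, -0.001, 0.039]
ft_force: [-0.5, 0.5, -2.9]
finger_gap: 17.8
grip_force: 88.4
```

```bash
python3 -m inch '[0,0,0.06,0,0,0,1, 0,0,0.06,0,0,0,1, 0,0,0.06,0,0,0,1, 0,0,0,0,0,0,1]'; python3 -m inch '[0,0,0.05,0,0,0,1, 0,0,0.05,0,0,0,1, 0,0,0,0,0,0,1]';
```

```text
time_s: 8.43
position: [458.8, 361.3, 12.2]
tcp_rot: [-3.142, 0.0, 0.039]
ft_force: [-0.3, -0.1, -2.9]
finger_gap: 17.9
grip_force: 88.4
time_s: 8.68
position: [459.0, 361.5, 10.8]
tcp_rot: [-3.141, -0.0, 0.039]
ft_force: [-7.0, -3.1, 8.4]
finger_gap: 18.0
grip_force: 89.8
```

```bash
python3 -m inch '[0,0,0.03,0,0,0,1, 0,0,0,0,0,0,1]'; python3 -c "
from station import *;s=sense();print(s['ft_torque'],s['ft_force'])"
```

```text
time_s: 8.85
position: [459.0, 361.5, 10.7]
tcp_rot: [-3.141, -0.0, 0.039]
ft_force: [-9.7, -5.6, 17.2]
finger_gap: 17.6
grip_force: 91.2
[-1.03071169  1.47137384 -0.06323863] [-9.74678052 -5.64888721 17.20329413]
```

```bash
python3 -m inch '[0,0,-0.03,0,0,0,1, 0,0,0,0,0,0,0.4, 0,0,0,0,0,0,0.2, 0,0,0,0,0,0,0, 0,0,0,0,0,0,0, 0,0,0,0,0,0,0]' 20
python3 -m inch '[0,0,-0.4,0,0,0,0, 0,0,-0.8,0,0,0,0, 0,0,-1,0,0,0,1, 0,0,-1,0,0,0,1, 0,0,-1,0,0,0,1, 0,0,-0.6,0,0,0,1, 0,0,0,0,0,0,1, 0,0,0,0,0,0,1]'
python3 - <<'E'
from h import *
d=snap('wrist','w4');s=snap('scene','s4');snap('top','t4')
a=cv2.imread('pics/w4.png');b=cv2.imread('pics/s4.png')[180:300,320:440];cv2.imwrite('pics/w4s.png',np.hstack([a,cv2.resize(b,(280,384))]))
for n,dd in(('w',d),('s',s)):
  for b in blobs(dd,(105,150,60),(125,255,255),300): print(n,b[0],b[1],b[2])
  for b in blobs(dd,(5,170,120),(16,255,255),10): print('or',n,b[0],b[1],b[2])
E
```

```text
time_s: 9.35
position: [458.8, 361.4, 9.7]
tcp_rot: [3.142, 0.0, 0.039]
ft_force: [-0.1, 0.1, -0.1]
finger_gap: 42.6
grip_force: 0.0
time_s: 10.02
position: [459.1, 361.6, 131.0]
tcp_rot: [-3.141, -0.002, 0.039]
ft_force: [-0.4, -0.0, -1.1]
finger_gap: -0.3
grip_force: 0.0
w 6492 [256.4 106.1] ((256.0, 102.5), (139.0, 64.0), 90.0)
or w 150 [255.4  73.1] ((255.3963165283203, 73.43292999267578), (8.392796516418457, 19.32552146911621), 6.340191841125488)
s 410 [381.8 245.7] ((382.5, 246.0), (36.0, 17.0), 90.0)
s 889 [ 92.9 272.4] ((92.0, 269.5), (53.0, 26.0), 90.0)
or s 13 [342.5 150.5] ((342.5000305175781, 150.50001525878906), (1.3416407108306885, 7.602630138397217), 26.56505012512207)
or s 48 [500.9 165.3] ((500.5, 165.0), (2.0, 21.0), 90.0)
or s 30 [ 88.8 252.5] ((88.67241668701172, 252.4310302734375), (9.47046184539795, 3.15682053565979), 68.19859313964844)
or s 31 [351.8 289.2] ((350.83807373046875, 289.6152648925781), (25.24573516845703, 4.937170028686523), 14.743562698364258)
or s 34 [495.1 300.1] ((495.5803527832031, 300.31640625), (33.61152267456055, 1.0306768417358398), 23.629377365112305)
or s 31 [351.7 314.9] ((351.2000427246094, 315.60003662109375), (2.683281898498535, 31.304948806762695), 26.56505012512207)
```

View pics/w4s.png

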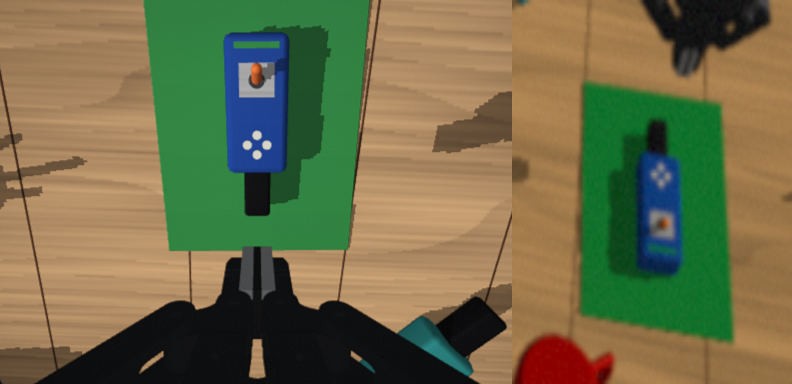

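The wrist view shows the grip flat on the mat, body at columns 224–288, rows 33–171, tail down to row 215. The orange bat is at (256,73), leaning to the stripe (ON).

```bash
python3 - <<'E'
from h import *
d=load('pics/w4.npz')
P=[onz(d,u,v,31)[:2].round(1) for u,v in((226,34),(287,34),(288,171),(228,171))];print(P,np.mean(P,0))
for i,j in((0,3),(0,1)): print(np.linalg.norm(P[i]-P[j]))
e=(P[0]+P[1]-P[2]-P[3]);print('yaw',np.arctan2(e[1],e[0]))
print('tailend',onz(d,257.5,214.5,27),'tip',onz(d,255.5,66,47),'plate',onz(d,257,80,31))
E
python3 go.py 573 366 80 0.039
```

```text
[array([568.7, 385.3]), array([570.3, 345.8]), array([478.7, 338.7]), array([476.9, 382.8])] [523.65 363.15]
91.83403508503812
39.53239178192991
yaw 0.052296873077744346
tailend [441.6079875  359.67198234  27.        ] tip [549.58110035 365.34143054  47.        ] plate [541.23951246 364.0785779   31.        ]
pos [458.4 361.1 128.7] rot [3.141e+00 1.000e-03 3.900e-02] gap -0.1
shift units first [ 4.59 -0.02  1.94] then turn units [0.01 0.02 0.01]
shift if turned first [ 4.59 -0.02  1.95]
```

```bash
python3 -m inch '[0.5,0,0,0,0,0,1, 0.8,0,0,0,0,0,1, 0.9,0,0.2,0,0,0,1, 0.9,0,0.45,0,0,0,1, 0.8,0,0.5,0,0,0,1, 0.6,0,0.4,0,0,0,1, 0.28,0,0.4,0,0,0,1, 0,0,0.5,0,0,0,1, 0,0,0.5,0,0,0,1, 0,0,0.3,0,0,0,1, 0,0,0.2,0,0,0,1, 0,0,0,0,0,0,1]' && python3 -m inch '[-0.2,0,0,0,0,0,1, -0.2,0,0,0,0,0,1, -0.2,0,0,0,0,0,1, -0.2,0,0,0,0,0,1, -0.2,0,0,0,0,0,1, 0,0,0,0,0,0,1]'
python3 - <<'E'
from h import *
snap('wrist','w5');snap('scene','s5')
a=cv2.imread('pics/w5.png');b=cv2.imread('pics/s5.png')[210:290,340:420];cv2.imwrite('pics/w5s.png',np.hstack([a,cv2.resize(b,(280,384))]))
E
```

```text
time_s: 11.17
position: [577.3, 366.0, 42.4]
tcp_rot: [3.141, 0.001, 0.04]
ft_force: [0.3, -0.9, -0.1]
finger_gap: -0.2
grip_force: 0.0
time_s: 11.67
position: [552.3, 365.2, 43.9]
tcp_rot: [-3.141, -0.0, 0.04]
ft_force: [0.2, -0.4, 0.6]
finger_gap: 0.0
grip_force: 0.0
```

View pics/w5s.png

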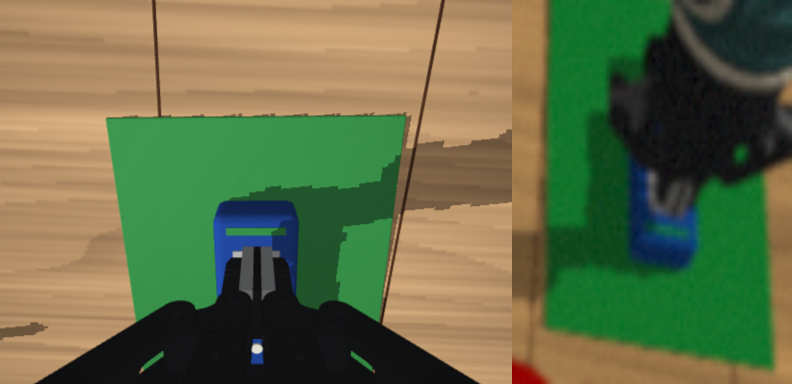

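The view shows the shut fingers over the switch plate at (257,262), hiding the bat. I'll back off the way I came and check the bat by its colour.

```bash
python3 -m inch '[0.4,0,0,0,0,0,1, 0.4,0,-0.4,0,0,0,1, 0.2,0,-0.8,0,0,0,1, 0,0,-1,0,0,0,1, 0,0,-1,0,0,0,0, -0.5,0,-0.4,0,0,0,-0.4, -0.9,0,0,0,0,0,-0.4, -1,0,0,0,0,0,-0.4, -1,0,0,0,0,0,-0.4, -0.8,0,0,0,0,0,-0.4, -0.5,0,0,0,0,0,-0.4, 0,0,0,0,0,0,-0.4]'
python3 - <<'E'
from h import *
d=snap('wrist','w6')
for b in blobs(d,(105,150,60),(125,255,255),300): print(b[0],b[1],b[2])
for b in blobs(d,(5,170,120),(16,255,255),10): print('or',b[0],b[1],b[2]); ys=np.argwhere(b[3]);print(ys.min(0),ys.max(0))
E
python3 go.py 520 363 5 0.045
```

```text
time_s: 12.77
position: [459.9, 361.6, 133.9]
tcp_rot: [-3.141, -0.0, 0.04]
ft_force: [-0.1, 0.6, 0.5]
finger_gap: 59.4
grip_force: 0.0
6352 [256.3 106.5] ((256.0, 103.0), (138.0, 64.0), 90.0)
or 144 [255.5  87.7] ((255.50991821289062, 87.09901428222656), (20.000247955322266, 8.358312606811523), 84.2894058227539)
[ 77 251] [ 97 260]
pos [461.  361.7 134. ] rot [-3.141e+00 -1.000e-03  4.000e-02] gap 59.8
shift units first [2.36 0.04 5.16] then turn units [-0.   -0.01 -0.06]
shift if turned first [2.36 0.05 5.16]
```

The bat's orange blob moved from row 73 to rows 77–97, the tail side of the plate, so it is OFF. The grip did not shift. Now to take it round the blue body.

```bash
python3 -m inch '[0.5,0,0,0,0,0,-0.4, 0.8,0.04,0.3,0,0,-0.05,-0.4, 0.7,0,0.7,0,0,0,-0.4, 0.36,0,0.9,0,0,0,-0.4, 0,0,1,0,0,0,-0.4, 0,0,0.9,0,0,0,-0.4, 0,0,0.6,0,0,0,-0.4, 0,0,0.4,0,0,0,-0.4, 0,0,0.2,0,0,0,-0.4, 0,0,0.1,0,0,0,-0.4, 0,0,0,0,0,0,-0.4]' && python3 -m inch '[0,0,0,0,0,0,0.3, 0,0,0,0,0,0,0.6, 0,0,0,0,0,0,1, 0,0,0,0,0,0,1, 0,0,0,0,0,0,1, 0,0,0,0,0,0,1]' 60
```

```text
time_s: 13.73
position: [520.3, 363.0, 6.5]
tcp_rot: [-3.141, -0.001, 0.043]
ft_force: [-0.1, 0.1, 0.7]
finger_gap: 59.7
grip_force: 0.0
time_s: 14.23
position: [520.4, 363.4, 7.6]
tcp_rot: [-3.14, -0.002, 0.044]
ft_force: [-0.6, -1.5, 6.9]
finger_gap: 43.0
grip_force: 63.2
```

```bash
python3 -m inch '[0,0,-0.3,0,0,0,1, 0,0,-0.6,0,0,0,1, 0,0,-0.9,0,0,0,1, 0,0,-1,0,0,0,1, -0.1,0.3,-1,0,0,0,1, -0.2,0.6,-1,0,0,0,1, -0.3,0.9,-1,0,0,0,1, -0.3,1,-0.8,0,0,0,1, -0.3,1,-0.7,0,0,0,1, -0.3,1,-0.6,0,0,0,1, -0.3,1,-0.4,0,0,0,1, -0.3,1,0,0,0,0,1, -0.3,1,0,0,0,0,1, -0.2,1,0,0,0,0,1, 0,1,0,0,0,0,1, 0,1,0,0,0,0,1, 0,1,0,0,0,0,1, 0,1,0,0,0,0,1, 0,1,0,0,0,0,1, 0,1,0,0,0,0,1]' 80 && python3 -m inch '[0,1,0,0,0,0,1, 0,1,0,0,0,0,1, 0,1,0,0,0,0,1, 0,1,0,0,0,0,1, 0,1,0,0,0,0,1, 0,1,0,0,0,0,1, 0,1,0,0,0,0,1, 0,0.9,0,0,0,0,1, 0,0.6,0,0,0,0,1, 0,0.3,0,0,0,0,1, 0,0,0,0,0,-0.6,1, 0,0,0,0,0,-0.8,1, 0,0,0,0,0,-0.7,1, 0,0,0,0,0,-0.5,1, 0,0,0,0,0,0,1, 0,0,0,0,0,0,1]'
python3 - <<'E'
from h import *
d=snap('wrist','w7');t=snap('top','t7')
E
```

```text
time_s: 15.9
position: [470.4, -10.8, 214.9]
tcp_rot: [3.141, -0.001, 0.043]
ft_force: [0.7, 0.9, -2.0]
finger_gap: 42.9
grip_force: 82.7
time_s: 17.23
position: [480.5, -228.8, 214.0]
tcp_rot: [3.142, -0.0, 0.251]
ft_force: [-0.4, -0.6, -2.6]
finger_gap: 42.6
grip_force: 82.7
```

View pics/w7.png

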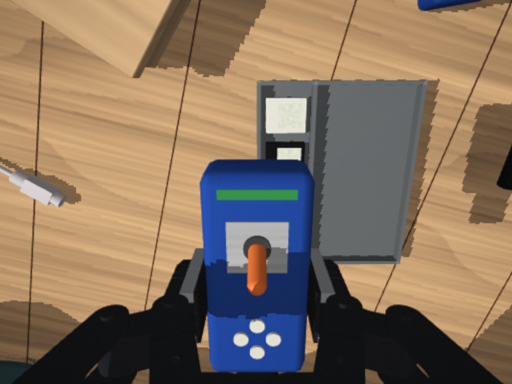

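The wrist view shows the grip held by its body with the bat leaning to the tail (OFF). The tray's outer corners are at (258,82), (427,81) and (400,263), and the wide lane is empty at right.

```bash
python3 - <<'E'
from h import *
d=load('pics/w7.npz')
A,B,C=[onz(d,*p,17)[:2] for p in((257.5,81.5),(427,80.5),(400,263))]
print(A.round(1),B.round(1),C.round(1),'width162',np.linalg.norm(A-B),'len198',np.linalg.norm(B-C))
ax=(B-C)/np.linalg.norm(B-C);ay=(A-B)/np.linalg.norm(A-B);print('yaw',np.arctan2(ax[1],ax[0]),np.arctan2(ay[1],ay[0])-np.pi/2)
L=(B+C)/2+54*ay;print('lane',L)
# body in hand, top face ~ z: TCP+27ish
E
python3 go.py 500 -341 60 0.25
```

```text
[ 558.1 -210.4] [ 598.9 -365.5] [ 409.1 -415.5] width162 160.34852517896238 len198 196.25689582832374
yaw 0.2577901214712304 0.2568116522811772
lane [ 490.26627711 -338.28274256]
pos [ 480.5 -229.   213.8] rot [ 3.142 -0.     0.25 ] gap 42.3
shift units first [-0.36  4.53  6.15] then turn units [ 0. -0.  0.]
shift if turned first [-0.35  4.53  6.15]
```

```bash
python3 go.py 503 -335 15 0.257; python3 -m inch '[-0.1,0.3,0,0,0,-0.1,1, 0,0.7,0,0,0,0,1, 0,0.9,0,0,0,0,1, 0,0.9,0.3,0,0,0,1, 0,0.7,0.6,0,0,0,1, 0,0.5,0.8,0,0,0,1, 0,0.3,0.9,0,0,0,1, 0,0,1,0,0,0,1, 0,0,1,0,0,0,1, 0,0,0.8,0,0,0,1, 0,0,0.5,0,0,0,1, 0,0,0.3,0,0,0,1, 0,0,0,0,0,0,1]'; python3 go.py 503 -335 15 0.257
```

```text
pos [ 480.5 -229.   213.8] rot [ 3.142 -0.     0.25 ] gap 42.3
shift units first [-0.18  4.33  7.95] then turn units [ 0.   -0.   -0.08]
shift if turned first [-0.21  4.33  7.95]
time_s: 18.42
position: [505.1, -333.9, 57.3]
tcp_rot: [-3.14, 0.001, 0.259]
ft_force: [-0.1, -0.1, -3.1]
finger_gap: 42.0
grip_force: 82.8
pos [ 505.1 -333.9   57.3] rot [-3.14e+00  1.00e-03  2.59e-01] gap 42.0
shift units first [-0.09  0.02  1.69] then turn units [-0.02  0.01  0.03]
shift if turned first [-0.09  0.02  1.69]
```

```bash
python3 -m inch '[-0.05,0.04,0.5,0,0,0,1, 0,0,0.6,0,0,0,1, 0,0,0.3,0,0,0,1, 0,0,0.2,0,0,0,1, 0,0,0.07,0,0,0,1, 0,0,0,0,0,0,1]'; python3 -m inch '[0,0,0.06,0,0,0,1, 0,0,0.06,0,0,0,1, 0,0,0.04,0,0,0,1, 0,0,0,0,0,0,1]'
```

```text
time_s: 18.92
position: [504.7, -335.3, 17.0]
tcp_rot: [3.141, -0.0, 0.259]
ft_force: [-0.2, 0.6, -2.3]
finger_gap: 42.2
grip_force: 82.8
time_s: 19.25
position: [504.6, -335.2, 12.8]
tcp_rot: [3.141, -0.0, 0.259]
ft_force: [-0.0, 0.3, -2.9]
finger_gap: 42.9
grip_force: 82.8
```

```bash
python3 -m inch '[0,0,0.05,0,0,0,1, 0,0,0.05,0,0,0,1, 0,0,0,0,0,0,1]';python3 -m inch '[0,0,0.04,0,0,0,1, 0,0,0,0,0,0,1]'
```

```text
time_s: 19.5
position: [504.5, -335.2, 10.1]
tcp_rot: [-3.141, 0.0, 0.259]
ft_force: [0.3, 0.3, -3.8]
finger_gap: 42.5
grip_force: 82.8
time_s: 19.67
position: [504.7, -335.3, 9.8]
tcp_rot: [3.142, -0.0, 0.259]
ft_force: [-3.9, 1.7, 3.4]
finger_gap: 42.3
grip_force: 83.3
```

```bash
python3 -m inch '[0,0,0.02,0,0,0,1, 0,0,0,0,0,0,1]'; python3 -m inch '[0,0,0,0,0,0,-0.1, 0,0,0,0,0,0,-0.25, 0,0,0,0,0,0,-0.32, 0,0,0,0,0,0,-0.32, 0,0,0,0,0,0,-0.32, 0,0,0,0,0,0,-0.32]' 20
python3 -m inch '[0,0,-0.3,0,0,0,-0.32, 0,0,-0.7,0,0,0,-0.32, 0,0,-1,0,0,0,-0.32, 0,0,-1,0,0,0,-0.32, -0.4,0,-1,0,0,0,-0.32, -0.8,0,-0.6,0,0,0,-0.32, -0.8,0,0,0,0,0,-0.32, -0.6,0,0,0,0,0,-0.32, 0,0,0,0,0,0,-0.32, 0,0,0,0,0,0,-0.32]'
python3 - <<'E'
from h import *
d=snap('wrist','w8');t=snap('top','t8');s=snap('scene','s8')
a=cv2.imread('pics/w8.png');b=cv2.imread('pics/s8.png')
cv2.imwrite('pics/w8s.png',np.vstack([cv2.resize(a,(400,300)),cv2.resize(b,(400,300))]))
E
```

```text
time_s: 19.83
position: [504.7, -335.3, 9.7]
tcp_rot: [3.141, -0.0, 0.259]
ft_force: [-6.0, 3.7, 9.8]
finger_gap: 42.3
grip_force: 84.3
time_s: 20.33
position: [504.6, -335.2, 8.7]
tcp_rot: [-3.142, -0.0, 0.259]
ft_force: [0.1, 0.3, 0.2]
finger_gap: 56.7
grip_force: 0.0
time_s: 21.17
position: [441.3, -352.0, 123.7]
tcp_rot: [-3.141, -0.0, 0.258]
ft_force: [0.7, -0.6, -0.0]
finger_gap: 56.1
grip_force: 0.0
```

View pics/w8s.png

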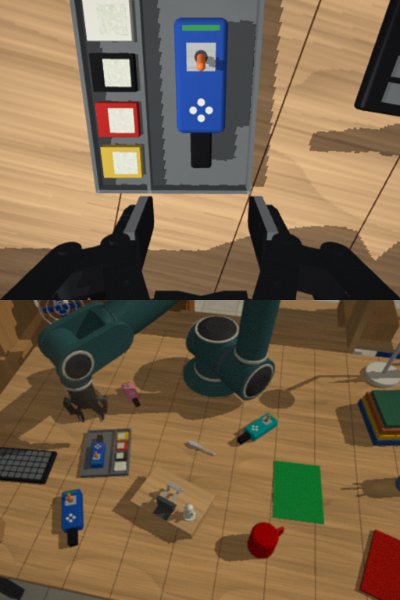

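The final pictures show the grip flat and lengthwise in the wide lane with the switch up and the bat leaning to the tail (OFF). The mug, figurine and stylus are in place, and the gripper is clear.

```bash
python3 -c "
from station import *;print(job_done())"
```

```text
the job is handed in; nothing more can be done
None
```

The grip was drawn from the clip, switched off on the mat and laid flat, switch up, in the tray's wide lane; I handed the job in at about 21 s, and the mug, figurine and stylus look undisturbed in the final picture.

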